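# Load the glass standard and index the sample slide into the beam

## Robot

A 6-joint arm with a two-finger parallel gripper is mounted at the origin on the work surface. World frame = base frame: x ahead of the robot, y to its left, z up, the work surface at z = 0. Lengths are in mm, angles in rad, forces in N, time in s.
With the tool pointing down it reaches from about 275 to 750 mm from the base axis. Payload 10.2 kg.
Tool frame: the origin (TCP) lies on the centre line of the jaws, within the pads' length; the fingertips stand 17 mm ahead of it and the grasp point (between the pads) lies 2 mm behind it (ctrl.tip_extent is the distance from the TCP to the fingertips, in mm); z points along the fingers, y is the line along which they close (so a half turn about z gives the same grasp; the last joint's range is limited). The gripper opens to 85 mm and grips with 20 to 120 N. Pads are 22 mm wide; open, the fingers measure 114 mm over their backs; the gripper's body (76 mm by 85 mm) begins 54 mm behind the grasp point. The pads swing forward as they close: fully open they stand 13 mm farther back than shut.
Start: joints at [-1.359, 0.313, 1.498, -0, 1.331, -0.223], TCP at [221.134, -476.163, 248.294] pointing down, gripper open.
Joint ranges: [-2.94, 2.94], [-0.97, 2.17], [0.19, 2.56], [-1.23, 4.37], [0.02, 3.11], [-2.88, 2.88]. Speed limits (rad/s): [2.39, 2.39, 3.01, 3.14, 3.14, 3.14].

## Interface

Orientations are given as a unit quaternion [w, x, y, z].
In Python, from rig import sensors, capture, ctrl, cut_out, place_of gives the robot as it stands.
- The arm moves only by the shell command python3 -m jog 'ROWS' [FORCE]. ROWS is JSON, a list of rows, each a list of 3 entries, a list of its own where there are three numbers: the shift along the world's x, y, z in mm, then the turn, a rotation vector about the world's x, y, z in degrees, then the closure, from 0 (fully open) to 1 (shut). A call has exactly 8 rows; each row is the pose to reach, as a shift and turn from the pose commanded when the call began; what a row does not reach only later rows make up. A row lasts 1/12 s, in which the tool goes at most 41.7 mm and 7.16 degrees, less where a joint would pass 70% of its speed; a pose out of reach is approached as far as the arm can. A call with a gripper value outside its range is refused whole. The fingers move at their own pace and stop on an object; FORCE is the grip in N (left out, the last holds). Time passes only in rows, so rows that repeat a pose let the fingers close, or fill a call up. It gives the time, the measured TCP pose, the force and the opening at its end, in the units of the state.
- sensors.sense(): the state, without advancing time (a new reading comes with each control period).
- capture(name): name is "scene" or "top" or "wrist"; returns a dict with "color" (384x512x3 uint8, blue, green, red), "z_map" (384x512 float32, mm along the optical axis (not along the pixel's ray), 0 where there is no reading), "camera_matrix" (3x3 intrinsics, pixels), "R" (3x3) and "t" (3): a world point X has camera coordinates R X + t. Camera axes: x right, y down, z forward; pixel columns grow to the right and rows downward; lengths in mm; the calibration is good to about 2 mm. A picture is of the moment at which its call begins.
- ctrl.finish_job(): hands the job in, once; it reports no verdict.
Trained networks look in a picture, given as the dict that the camera call returned (one of the last four; its "shot" number tells which), for a name from the list of things; names that differ only in an ending like _2 or _b are one class to them, and where a whole thing is asked for, a point or a joint stands for the part that bears it (a point fixed in the world has none). Each returns a list of dicts, best first, with "p" (0 to 1); they miss things now and then, are a little off and sometimes report something else, mostly with a low value. They report only what shows in the picture. A call takes as long as a camera call. They do not tell look-alikes from the thing itself.
- cut_out(picture, query): "region" (384x512 bool, what is visible of it) and "box" ([left, top, right, bottom] in pixels, round what is visible of it).
- place_of(picture, query): "centre" ([row, column] in pixels: a listed point, or the origin of a listed thing).
The state is a dict: "time_s": time; "joints": joint angles; "dq": joint speeds; "tau": joint torques, N m; "eef_pos": TCP position; "ee_rot": TCP orientation; "force": force on the tool from outside, world axes, zero at the start; "wrist_torque": the same for the moment, N m; "grip_width": opening from 0.0 (shut) to 1.0 (fully open).
Only numpy, scipy, OpenCV 4.12 (cv2) and the standard library are available. Lean on these libraries where they do the work, as an engineer would, in place of code of your own. Each camera call takes 0.05 s, during which the arm holds its last target. There are 200 camera calls.

## Task

Get the optical bench ready for its calibration reading: lift the cell carrier that holds the glass block by its bridge handle, seat it fully down in the nest of the sample slide and let go of it. Then pull up the black knob of the slide's lock plunger, slide the carriage one hole along, towards the lamp and detector, and let the pin drop fully home in that next hole. Finish while holding: the gripper keeps its hold on the knob with the pin fully home, so that the slide cannot creep during the reading, and the other things stay where they are.

Things in the scene. Friction and masses are not known exactly. Their poses are not given: they have to be found in the camera images.
- carrier: Aluminium carrier, foot 44 (x) x 76 (y) x 8 mm thick, end posts at both short sides joined by a dark handle bar along y: 10 mm wide, 12 high, centre 80 mm above the underside, 64 mm free between the posts. Holds an amber glass block 24 x 34 mm, top at 53 mm. 0.15 to 0.3 kg. Origin: centre of the foot's underside, z up. A half turn about z makes no difference.
- spare: A second carrier of the same shape and size but empty, with no glass block: leave alone. Origin: centre of its underside, y along its handle. It and the loaded carrier may have changed places.
- bench: Fixed optical bench, breadboard 280 x 395 x 12 mm. Rail along its y; index strip on the robot's side of it, top 30 mm up, four 12 mm holes 80 mm apart. At y = 130 mm lamp head (x -145 to -75, tube to -40 mm) and detector head (x 50 to 125, tube to 39 mm), 80 mm long in y, 122 mm high. Origin: on the table under the rail; +y along the rail towards lamp and detector, +x away from the robot.
- nest (a point): Nest on the carriage for a carrier's foot: four lips leaning outward, 48 (x) x 80 mm (y) at the floor (2 mm of play all round), about 57 x 89 mm at their top, 10 mm up. Origin: centre of its floor, 46 mm above the table, axes as the bench's. A seated carrier's origin lies here, its handle bar along this y. Moves with the carriage.
- knob: Black round knob of the lock plunger, 28 mm diameter, 26 mm high. Origin: its centre, 89 mm above the table with the pin home. It stands on the carriage's ear, 55 mm to the robot's side of the rail and 105 mm behind the nest (-y of the bench). Under it a barrel 18 mm wide, top 74 mm, and the deck, 46 mm above the table. Pull straight up.
- carriage (a joint): Carriage position along the rail, m, growing towards lamp and detector: 0 at the start, 0.080 in the next hole (nest between lamp and detector), other holes at -0.080 and 0.160. With the pin up it slides with 1 to 2 N; with the pin home it has about 1 mm of play either way.
- plunger (a joint): How far the plunger is pulled up, m: 0 pin home, clear of the strip above 0.009, stop at 0.015. A spring pushes it down, 5 N when home, 9 N at 0.012. The 10 mm pin has a round nose: released within about 3 mm of a hole it draws the carriage in and drops home; elsewhere it rides on the strip.
- next_hole (a point): Centre of the mouth of the hole that the pin must end in, on top of the index strip, 30 mm above the table. The knob's centre ends straight above it.
- beaker: Empty glass beaker, 66 mm in diameter, 86 mm high; leave alone. Origin: centre of its underside.
- amber_bottle: Amber reagent bottle, 72 mm in diameter, 150 mm high; leave alone. Origin: centre of its underside.
- clear_bottle: Clear reagent bottle, 68 mm in diameter, 140 mm high; leave alone. Origin: centre of its underside.
- sample_jar: Small lidded jar, 36 mm in diameter, 45 mm high; leave alone. Origin: centre of its underside.
- lens_cap: Flat black lens cap, 36 mm in diameter, 12 mm high, lying on the breadboard; leave alone. Origin: centre of its underside.
- filter_pot: Low white pot, 40 mm in diameter, 22 mm high, on the far side of the breadboard; leave alone. Origin: centre of its underside.
- driver: Screwdriver, 190 mm long, lying on the table at the left; leave alone.
There are look-alikes about, which are no part of the job. What is shaped like the carrier but yellow is not meant.

How it is judged (in metres and radians):
On the way, in this order (a step that is already met when the one before it is completed fails the run):
1. the carrier with the glass block stands fully down in the nest and is let go, the carriage still locked in its first hole (z of carrier in the frame of nest between -0.002 and 0.0025 m and x of carrier in the frame of nest between -0.004 and 0.004 m and y of carrier in the frame of nest between -0.004 and 0.004 m and angle between carrier's own z axis and vertical below 0.05 rad and contact force between carrier and the arm below 0.2 N and contact force between carrier and the fingers below 0.2 N and value of joint carriage between -0.003 and 0.003 m), for 0.2 s.
2. the lock plunger is pulled up, its pin out of the first hole (value of joint plunger above 0.0075 m and value of joint carriage below 0.02 m).
3. the carriage stands at the next hole and the pin is fully home in it (value of joint carriage between 0.077 and 0.083 m and value of joint plunger below 0.002 m), for 0.2 s.
At the end, for the whole second after the job is handed in: The carriage stands at the next hole (0.080 m, within 3 mm) with the pin home (plunger within 2 mm of its stop), the fingers hold the knob with at least 2 N, and the carrier with the glass block sits upright and fully down in the nest (within 4 mm sideways, 2.5 mm in height), untouched and at rest (all of step 3 and contact force between the fingers and knob above 2 N and z of carrier in the frame of nest between -0.002 and 0.0025 m and x of carrier in the frame of nest between -0.004 and 0.004 m and y of carrier in the frame of nest between -0.004 and 0.004 m and angle between carrier's own z axis and vertical below 0.05 rad and contact force between carrier and the arm below 0.2 N and contact force between carrier and the fingers below 0.2 N and linear speed of carrier below 0.02 m/s); the arm keeps its last pose, push and grip.
It fails at once if the carrier with the glass block is tipped over (angle between carrier's own z axis and vertical above 0.6 rad).
It fails at once if another thing on the table is pushed away or knocked over (distance of any of spare, beaker, amber_bottle, clear_bottle, sample_jar, lens_cap, filter_pot from where it was at the start of the episode above 0.03 m or distance of driver from where it was at the start of the episode above 0.04 m or angle between any of beaker, amber_bottle, clear_bottle, spare's own z axis and vertical above 0.4 rad).
It also fails if it takes over 51 s, if anything falls off the work surface, if the arm or the gripper's body presses on something with over 40 N, if the wrist force passes 120 N, or if a joint passes its speed limit or range.

## Working session

There is one attempt and no reset: what is moved stays moved. The work goes in short steps, Python scripts to look and compute and a shell command to move; the robot and the scene stay as the last step left them, time stands still between calls to the robot, and variables do not carry over. Pictures are saved under pics/ and viewed, on a budget of 10 in all, crops included, one or two more only if the job needs it, and the job is handed in when it is done.

```bash
mkdir -p pics
cat > h.py <<'E'
import numpy as np, cv2
from rig import sensors, capture, ctrl, cut_out, place_of
def world(p,r,c,z=None):
    """pixel -> world via depth (z None) or by plane at height z"""
    K=p["camera_matrix"];R=p["R"];t=p["t"]
    ray=np.linalg.inv(K)@np.array([c,r,1.0])
    if z is None:
        d=p["z_map"][int(round(r)),int(round(c))]
    else:
        o=-R.T@t; v=R.T@ray; d=(z-o[2])/v[2]
    return R.T@(ray*d-t)
def cloud(p,m):
    rr,cc=np.nonzero(m&(p["z_map"]>0)); d=p["z_map"][rr,cc]
    X=np.linalg.inv(p["camera_matrix"])@np.vstack([cc*d,rr*d,d])
    return (p["R"].T@(X-np.array(p["t"]).reshape(3,1))).T
E
python3 - <<'E'
from h import *
s=sensors.sense();print({k:np.round(v,3) for k,v in s.items()}, ctrl.tip_extent)
a=capture("scene");b=capture("top")
cv2.imwrite("pics/s1.png",a["color"]);cv2.imwrite("pics/t1.png",b["color"])
for n,p in(("scene",a),("top",b)):
  print(n,"cam",np.round(-p["R"].T@p["t"]))
  for q in "carrier spare bench nest knob next_hole".split():
    for o in place_of(p,q)[:3]:
      r,c=o["centre"];z={"carrier":0,"spare":0,"bench":0,"nest":46,"knob":89,"next_hole":30}[q]
      print(q,round(o["p"],2),np.round(o["centre"]),np.round(world(p,r,c,z),1))
    if q in("carrier","spare","knob"):
      for o in cut_out(p,q)[:3]:
        X=cloud(p,o["region"]);print("  cut",q,round(o["p"],2),o["box"],np.round(np.percentile(X,[2,50,98],axis=0)).tolist() if len(X) else 0)
E
```

```text
{'time_s': np.float64(0.0), 'joints': array([-1.359,  0.313,  1.498, -0.   ,  1.331, -0.223]), 'dq': array([-0.   ,  0.   , -0.001,  0.001, -0.001,  0.   ]), 'tau': array([-3.0000e-03, -4.1227e+01, -2.5975e+01, -0.0000e+00,  4.0000e-03,
        0.0000e+00]), 'eef_pos': array([ 221.07 , -475.91 ,  247.741]), 'ee_rot': array([-0.001,  0.976,  0.216, -0.   ]), 'force': array([-0.347, -0.323, -0.126]), 'wrist_torque': array([ 0.007, -0.02 ,  0.003]), 'grip_width': np.float64(1.0)} 17.0
scene cam [1240. -404.  899.]
carrier 0.84 [221. 140.] [ 360.  -340.7   -0. ]
carrier 0.57 [241. 150.] [ 452.4 -337.8    0. ]
carrier 0.32 [213. 296.] [566.2 101.5   0. ]
  cut carrier 0.85 [129.5, 215.1, 163.8, 256.2] [[395.0, -379.0, -0.0], [466.0, -342.0, 31.0], [484.0, -305.0, 86.0]]
  cut carrier 0.77 [130.3, 194.0, 148.9, 228.3] [[289.0, -363.0, 2.0], [362.0, -332.0, 46.0], [389.0, -304.0, 87.0]]
spare 0.56 [283. 170.] [ 618.6 -336.     0. ]
  cut spare 0.95 [149.7, 258.7, 186.5, 291.7] [[548.0, -370.0, 0.0], [613.0, -334.0, 9.0], [634.0, -298.0, 87.0]]
bench 0.84 [232. 282.] [612.3  21.1  -0. ]
nest
[... 588 characters left out ...]
, [456.0, -341.0, 42.0], [483.0, -305.0, 89.0]]
  cut carrier 0.83 [342.1, 226.8, 363.5, 250.4] [[317.0, -365.0, 2.0], [354.0, -330.0, 42.0], [390.0, -310.0, 89.0]]
spare 0.65 [166. 347.] [ 611.1 -337.8    0. ]
  cut spare 0.72 [337.9, 159.5, 362.6, 172.3] [[589.0, -375.0, -2.0], [608.0, -337.0, 11.0], [639.0, -297.0, 88.0]]
bench 0.87 [162. 248.] [621.7  21.1   0. ]
nest 0.79 [164. 236.] [602.7  64.3  46. ]
nest 0.41 [197. 395.] [ 494.4 -487.7   46. ]
nest 0.2 [174. 261.] [567.6 -25.   46. ]
knob 0.63 [177. 262.] [550.2 -27.1  89. ]
  cut knob 0.63 [258.8, 169.0, 269.4, 181.6] [[545.0, -53.0, 47.0], [558.0, -38.0, 101.0], [578.0, -24.0, 106.0]]
next_hole 0.75 [178. 242.] [558.2  42.8  30. ]
```

Run:
```python
import cv2
t=cv2.imread("pics/t1.png");s=cv2.imread("pics/s1.png")
cv2.imwrite("pics/t1c.png",cv2.resize(t[110:290,200:420],None,fx=3.6,fy=3.3,interpolation=2))
cv2.imwrite("pics/s1c.png",cv2.resize(s[120:320,110:360],None,fx=3,fy=3,interpolation=2))
```

```text
(no output)
```

View pics/t1c.png

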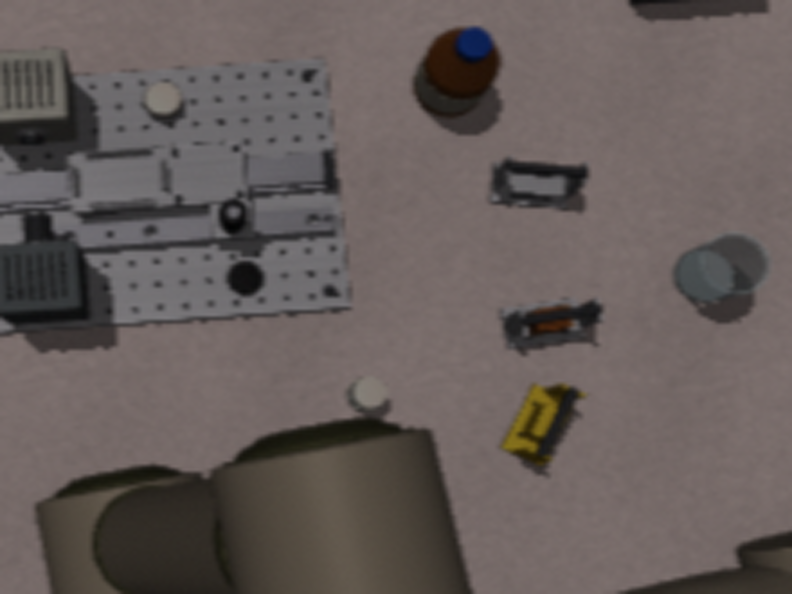

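View pics/s1c.png

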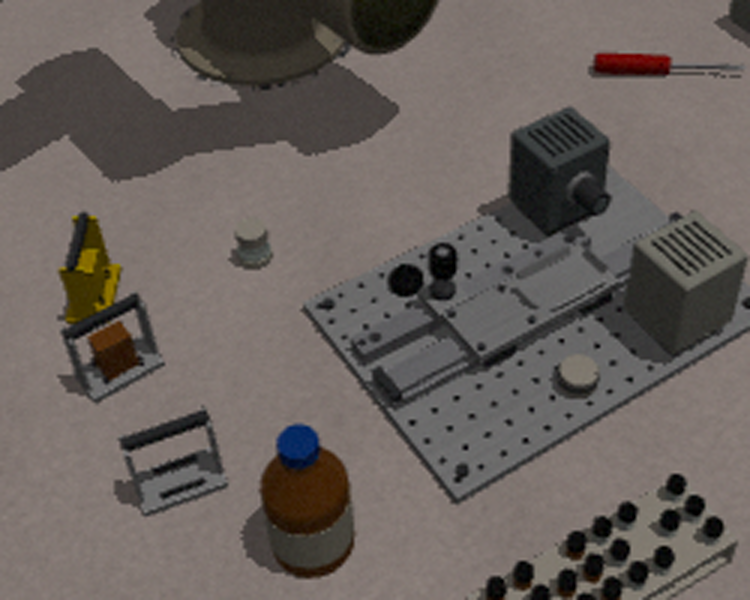

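The top view shows the loaded carrier (amber block) at about (550,320) in the crop, the empty spare at (538,185) and the yellow decoy at (540,425). The knob is at (233,215). The scene view agrees. I'll measure bar and bench yaw next.

```bash
cat >> h.py <<'E'
def bar(X,lo=76,hi=96):
    B=X[(X[:,2]>lo)&(X[:,2]<hi)]; xy=B[:,:2].astype(np.float32)
    (c,s,a)=cv2.minAreaRect(xy); v=cv2.fitLine(xy,cv2.DIST_HUBER,0,.01,.01).ravel()
    ang=np.degrees(np.arctan2(v[1],v[0]))%180
    return len(B),np.round(c,1),np.round(s,1),round(float(ang-90),2),np.round(np.median(B,0),1)
E
python3 - <<'E'
from h import *
for n in("scene","top"):
  p=capture(n)
  for o in cut_out(p,"carrier")[:2]:
    print(n,o["box"],bar(cloud(p,o["region"])))
  bs=cut_out(p,"bench")[0]; X=cloud(p,bs["region"]); B=X[(abs(X[:,2]-12)<6)]
  print("bench",bs["p"],bs["box"],cv2.minAreaRect(B[:,:2].astype(np.float32)))
s=sensors.sense();from scipy.spatial.transform import Rotation as Ro
print(Ro.from_quat(np.roll(s["ee_rot"],-1)).as_matrix().round(3))
E
```

```text
scene [128.4, 193.6, 150.6, 227.2] (91, array([ 351.1, -335.3]), array([19.9, 77.8]), 64.47, array([ 359.7, -337.4,   84.2]))
scene [131.4, 217.8, 166.2, 255.8] (132, array([ 461.1, -342.2]), array([21.1, 75.2]), 9.59, array([ 462.1, -343.3,   84.1]))Traceback (most recent call last):
  File "<stdin>", line 6, in <module>
IndexError: list index out of range
```

```bash
python3 -m jog '[[[30,17,0],[0,0,7],0],[[60,34,0],[0,0,14],0],[[90,51,0],[0,0,21],0],[[120,68,0],[0,0,28],0],[[150,85,0],[0,0,35],0],[[180,102,0],[0,0,42],0],[[210,119,0],[0,0,49],0],[[225,134,0],[0,0,56],0]]' 40
python3 -m jog '[[[0,0,0],[0,0,7],0],[[0,0,0],[0,0,14],0],[[0,0,0],[0,0,18.5],0],[[0,0,0],[0,0,18.5],0],[[0,0,0],[0,0,18.5],0],[[0,0,0],[0,0,18.5],0],[[0,0,0],[0,0,18.5],0],[[0,0,0],[0,0,18.5],0]]'
python3 - <<'E'
from h import *
p=capture("wrist");cv2.imwrite("pics/w1.png",p["color"])
print("cam",np.round(-p["R"].T@p["t"]))
for o in cut_out(p,"carrier")[:2]+cut_out(p,"spare")[:1]: print(o["p"],o["box"],bar(cloud(p,o["region"])) )
p=capture("top")
for o in cut_out(p,"bench")[:1]:
  X=cloud(p,o["region"]); B=X[(abs(X[:,2]-12)<6)]
  print("bench",o["p"],o["box"],cv2.minAreaRect(B[:,:2].astype(np.float32)))
s=sensors.sense();print(s["joints"].round(2))
E
```

```text
time_s: 1.82
eef_pos: [448.6, -340.6, 248.1]
ee_rot: [0.0, 0.758, 0.652, 0.0]
force: [0.7, -0.5, 0.4]
grip_width: 1.001
time_s: 2.48
eef_pos: [446.1, -342.2, 248.3]
ee_rot: [-0.0, 0.647, 0.762, -0.0]
force: [-0.7, 0.3, -0.3]
grip_width: 1.001
cam [ 431. -263.  374.]
0.92 [255.2, 128.3, 289.4, 212.1] (907, array([ 458. , -340.9]), array([23.8, 75.4]), 9.83, array([ 457. , -336.8,   85.7]))
0.78 [124.1, 101.8, 218.1, 181.1] (1062, array([ 349.5, -333.9]), array([23.6, 75.9]), 63.52, array([ 347.9, -331.6,   85.5]))
0.77 [367.2, 134.9, 448.5, 228.3] (1116, array([ 608.8, -333.1]), array([75.9, 24.5]), -5.25, array([ 606.6, -330.3,   85.1]))
bench 0.91 [182.6, 123.4, 299.9, 214.7] ((595.75341796875, 53.94450378417969), (281.1073913574219, 394.72064208984375), 5.201052665710449)
[-0.86  0.4   1.38  0.    1.36 -1.03]
```

View pics/w1.png

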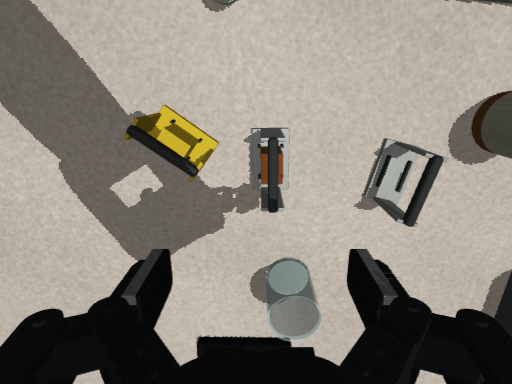

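The wrist view shows the loaded carrier at (270,170), the spare at (405,180), the yellow one at (172,140), and the beaker at (292,298) clear of the fingers. Descending on the bar.

```bash
python3 -m jog '[[[12,1,-10],[0,0,0],0],[[12,1,-35],[0,0,0],0],[[12,1,-65],[0,0,0],0],[[12,1,-95],[0,0,0],0],[[12,1,-125],[0,0,0],0],[[12,1,-150],[0,0,0],0],[[12,1,-165],[0,0,0],0],[[12,1,-170],[0,0,0],0]]' 40
python3 -m jog '[[[0,0,0],[0,0,0],0.4],[[0,0,0],[0,0,0],0.8],[[0,0,0],[0,0,0],1],[[0,0,0],[0,0,0],1],[[0,0,0],[0,0,0],1],[[0,0,0],[0,0,0],1],[[0,0,0],[0,0,0],1],[[0,0,0],[0,0,0],1]]' 40
python3 - <<'E'
from h import *
p=capture("wrist");cv2.imwrite("pics/w2.png",p["color"])
E
```

```text
time_s: 3.4
eef_pos: [457.3, -340.3, 75.7]
ee_rot: [-0.002, 0.647, 0.763, 0.0]
force: [-0.7, -0.4, -0.1]
grip_width: 0.997
time_s: 4.07
eef_pos: [458.5, -341.4, 78.8]
ee_rot: [0.001, 0.647, 0.763, 0.0]
force: [1.1, 0.7, 2.6]
grip_width: 0.103
```

View pics/w2.png

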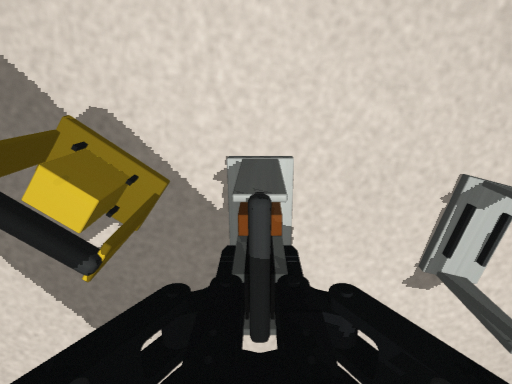

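The bar sits between the pads at (260,260), with the amber block below. Lifting it, then moving short of the nest to look.

```bash
python3 -m jog '[[[0,0,8],[0,0,0],1],[[0,0,28],[0,0,0],1],[[0,0,54],[0,0,0],1],[[0,0,84],[0,0,0],1],[[0,0,114],[0,0,0],1],[[4,10,140],[0,0,0],1],[[14,32,155],[0,0,0],1],[[28,62,160],[0,0,-1],1]]' 
python3 -m jog '[[[14,30,0],[0,0,-0.5],1],[[28,62,0],[0,0,-1],1],[[44,95,0],[0,0,-1.5],1],[[60,130,0],[0,0,-2],1],[[76,165,0],[0,0,-2.5],1],[[90,195,0],[0,0,-3],1],[[102,219,0],[0,0,-3.5],1],[[109,239,0],[0,0,-3.6],1]]'
python3 -m jog '[[[0,0,0],[0,0,0],1],[[0,0,0],[0,0,0],1],[[0,0,0],[0,0,0],1],[[0,0,0],[0,0,0],1],[[0,0,0],[0,0,0],1],[[0,0,0],[0,0,0],1],[[0,0,0],[0,0,0],1],[[0,0,0],[0,0,0],1]]'
python3 - <<'E'
from h import *
p=capture("wrist");cv2.imwrite("pics/w3.png",p["color"])
print("cam",np.round(-p["R"].T@p["t"]))
zz={"nest":46,"knob":89,"next_hole":30}
for q in zz:
  for o in place_of(p,q)[:2]: print(q,round(o["p"],2),np.round(o["centre"],1),np.round(world(p,*o["centre"],zz[q]),1))
for q in("nest","knob"):
  for o in cut_out(p,q)[:2]:
    X=cloud(p,o["region"]);print(q,round(o["p"],2),o["box"],np.round(np.percentile(X,[1,50,99],axis=0),1).tolist())
t=capture("top")
for q in zz:
  for o in place_of(t,q)[:1]: print("top",q,round(o["p"],2),np.round(o["centre"],1),np.round(world(t,*o["centre"],zz[q]),1))
E
```

```text
time_s: 4.78
eef_pos: [486.0, -280.2, 241.2]
ee_rot: [0.002, 0.654, 0.756, -0.0]
force: [0.8, -1.2, -2.6]
grip_width: 0.109
time_s: 5.45
eef_pos: [595.5, -38.0, 238.1]
ee_rot: [-0.0, 0.676, 0.736, -0.0]
force: [0.7, -0.6, -2.2]
grip_width: 0.109
time_s: 6.12
eef_pos: [595.1, -40.5, 238.3]
ee_rot: [-0.0, 0.677, 0.736, -0.0]
force: [0.2, -0.7, -1.4]
grip_width: 0.111
cam [587.  39. 364.]
nest 0.95 [ 50.3 279.3] [602.7  75.9  46. ]
knob 0.66 [169.2 217. ] [553.7 -33.9  89. ]
knob 0.21 [ 49.6 277.4] [599.   71.4  89. ]
next_hole 0.7 [237.7  89.8] [ 396.6 -147.8   30. ]
next_hole 0.58 [ 80.9 224.2] [550.1  44.4  30. ]
nest 0.88 [203.8, 0.0, 316.7, 187.1] [[544.7, -42.4, 44.0], [600.9, 43.5, 46.6], [640.6, 116.3, 103.3]]
knob 0.94 [205.3, 154.2, 230.7, 189.3] [[544.0, -46.6, 84.0], [555.1, -32.5, 102.3], [564.2, -20.9, 104.4]]
top nest 0.61 [164.2 232.8] [603.3  74.5  46. ]
top next_hole 0.7 [181.7 242. ] [544.2  41.8  30. ]
```

View pics/w3.png

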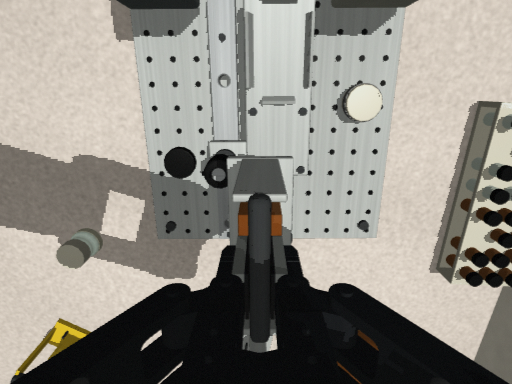

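Wrist view: knob at (220,168), near nest lip at (278,100), side lips at (249,45) and (307,45), next hole at (224,80). I'll fit the lips from depth.

Run:
```python
from h import *
p=capture("wrist")
X=cloud(p,np.ones((384,512),bool))
L=X[(X[:,2]>51.5)&(X[:,2]<60)&(X[:,0]>550)&(X[:,0]<660)&(X[:,1]>15)&(X[:,1]<135)]
print(len(L))
t=np.radians(5.0);u=np.array([[np.cos(t),np.sin(t)],[-np.sin(t),np.cos(t)]])
B=(L[:,:2]-[602,75])@u.T
for nm,m in(("left",(B[:,0]<-15)&(abs(B[:,1])<38)),("right",(B[:,0]>15)&(abs(B[:,1])<38)),("near",(B[:,1]<-30)&(abs(B[:,0])<22)),("far",(B[:,1]>30)&(abs(B[:,0])<22))):
  b=B[m]
  if len(b)<5: print(nm,len(b));continue
  pc=np.percentile(b,[2,50,98],axis=0).round(1).tolist()
  a=0 if nm in("left","right") else 1
  k=np.polyfit(b[:,1-a],b[:,a],1);print(nm,len(b),pc,"slopedeg",np.degrees(np.arctan(k[0])).round(2),"z",np.percentile(L[m,2],[2,98]).round(1))
# floor and strip heights, knob top circle
F=X[(abs(X[:,0]-602)<15)&(abs(X[:,1]-75)<20)];print("floor",np.median(F,0).round(1))
# strip edges between deck and strip: strip z~30
S=X[(abs(X[:,2]-30)<4)&(X[:,0]>520)&(X[:,0]<580)&(X[:,1]>0)&(X[:,1]<110)]
k=np.polyfit(S[:,1],S[:,0],1);print("strip",len(S),k,np.degrees(np.arctan(-k[0])))
K=X[(X[:,2]>99)&(X[:,2]<107)&(X[:,0]>530)&(X[:,0]<580)&(X[:,1]>-60)&(X[:,1]<-10)];print("knobtop",len(K),np.percentile(K,[1,50,99],axis=0).round(1),cv2.minEnclosingCircle(K[:,:2].astype(np.float32)))
```

```text
1099
left 427 [[-31.0, -30.9], [-28.5, 1.2], [-25.9, 30.6]] slopedeg 0.03 z [51.7 57.6]
right 459 [[26.2, -31.1], [28.5, 1.1], [31.2, 30.4]] slopedeg -0.02 z [51.6 57.3]
near 170 [[-15.7, -47.5], [-0.3, -44.7], [15.3, -42.9]] slopedeg 0.62 z [51.8 57.7]
far 14 [[-13.4, 41.4], [6.2, 41.5], [13.5, 41.6]] slopedeg -0.14 z [51.6 52.1]
floor [602.   75.7  46.5]
strip 2929 [-9.03139709e-02  5.53823820e+02] 5.160608721559187
knobtop 591 [[544.  -46.9  99.7]
 [555.1 -33.8 102.5]
 [564.6 -21.4 104.5]] ((556.6113891601562, -34.41608428955078), 13.481698989868164)
```

Nest centre is (602, 75), yaw 5.0°, and everything fits the given sizes. Moving over and down to just above the lips.

```bash
python3 -m jog '[[[1,15,0],[0,0,0],1],[[3,40,0],[0,0,0],1],[[5,70,0],[0,0,0],1],[[6,95,0],[0,0,0],1],[[7,110,-10],[0,0,0.2],1],[[7,115,-40],[0,0,0.2],1],[[7,115,-65],[0,0,0.2],1],[[7,115,-85],[0,0,0.2],1]]'
python3 -m jog '[[[0,0,0],[0,0,0],1],[[0,0,-2],[0,0,0],1],[[0,0,-4],[0,0,0],1],[[0,0,-6],[0,0,0],1],[[0,0,-8],[0,0,0],1],[[0,0,-8],[0,0,0],1],[[0,0,-8],[0,0,0],1],[[0,0,-8],[0,0,0],1]]'
python3 - <<'E'
from h import *
p=capture("wrist");cv2.imwrite("pics/w4.png",p["color"])
X=cloud(p,np.ones((384,512),bool))
T=sensors.sense()["eef_pos"];print(T)
t=np.radians(5.0);u=np.array([[np.cos(t),np.sin(t)],[-np.sin(t),np.cos(t)]])
B=np.c_[(X[:,:2]-[602,74.8])@u.T,X[:,2]]
m=(abs(B[:,0])<70)&(abs(B[:,1])<60)
b=B[m]
for lo,hi in((51,60),(60,76),(76,115),(115,135)):
  q=b[(b[:,2]>lo)&(b[:,2]<hi)]
  if len(q): print(lo,hi,len(q),np.percentile(q,[1,50,99],axis=0).round(1).tolist())
E
```

```text
time_s: 7.33
eef_pos: [601.5, 75.5, 151.3]
ee_rot: [-0.001, 0.675, 0.738, -0.001]
force: [0.4, -0.2, -2.5]
grip_width: 0.107
time_s: 8.0
eef_pos: [602.3, 74.8, 145.6]
ee_rot: [0.0, 0.676, 0.737, 0.0]
force: [-0.1, -0.1, -2.3]
grip_width: 0.111
[602.23582896  74.80562469 145.57647353]
51 60 1588 [[-30.8, -31.2, 51.1], [4.8, 12.0, 55.2], [50.3, 56.3, 58.2]]
60 76 1779 [[-22.7, -24.9, 61.8], [13.6, 19.3, 75.0], [50.4, 57.9, 76.0]]
76 115 1579 [[-20.7, -16.6, 76.0], [9.1, 37.9, 97.7], [51.1, 59.5, 114.6]]
115 135 2818 [[-12.7, 5.1, 115.4], [52.0, 44.8, 122.0], [69.7, 59.8, 134.5]]
```

View pics/w4.png

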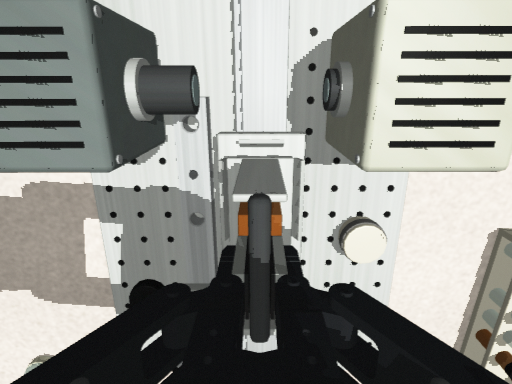

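The carrier is centred over the nest: foot edge at (260,158), side lips at (215,190) and (300,190). Lowering.

```bash
python3 -m jog '[[[0,0,-3],[0,0,0],1],[[0,0,-7],[0,0,0],1],[[0,0,-11],[0,0,0],1],[[0,0,-14],[0,0,0],1],[[0,0,-17],[0,0,0],1],[[0,0,-19],[0,0,0],1],[[0,0,-20],[0,0,0],1],[[0,0,-20.5],[0,0,0],1]]'
python3 -m jog '[[[0,0,-0.5],[0,0,0],1],[[0,0,-1],[0,0,0],1],[[0,0,-1],[0,0,0],1],[[0,0,-1],[0,0,0],1],[[0,0,-1],[0,0,0],1],[[0,0,-1],[0,0,0],1],[[0,0,-1],[0,0,0],1],[[0,0,-1],[0,0,0],1]]'
```

```text
time_s: 8.72
eef_pos: [602.2, 74.9, 124.7]
ee_rot: [-0.0, 0.676, 0.737, 0.0]
force: [-0.8, 0.3, -0.3]
grip_width: 0.104
time_s: 9.38
eef_pos: [602.4, 74.9, 124.7]
ee_rot: [0.0, 0.675, 0.737, 0.0]
force: [-2.2, 1.4, 5.7]
grip_width: 0.108
```

Contact at the expected height, +8 N. Releasing, then rising.

```bash
python3 -m jog '[[[0,0,1],[0,0,0],0.7],[[0,0,1],[0,0,0],0.4],[[0,0,1],[0,0,0],0.2],[[0,0,1],[0,0,0],0],[[0,0,1],[0,0,0],0],[[0,0,1],[0,0,0],0],[[0,0,1],[0,0,0],0],[[0,0,1],[0,0,0],0]]'
python3 -m jog '[[[0,0,8],[0,0,0],0],[[0,0,22],[0,0,0],0],[[0,0,42],[0,0,0],0],[[0,0,65],[0,0,0],0],[[0,-20,90],[0,0,0],0],[[0,-50,100],[0,0,0],0],[[-2,-85,100],[0,0,0],0],[[-5,-110,100],[0,0,0],0]]'
python3 - <<'E'
from h import *
p=capture("wrist");cv2.imwrite("pics/w5.png",p["color"])
X=cloud(p,np.ones((384,512),bool))
print(sensors.sense()["eef_pos"])
t=np.radians(5.0);u=np.array([[np.cos(t),np.sin(t)],[-np.sin(t),np.cos(t)]])
B=np.c_[(X[:,:2]-[602,74.8])@u.T,X[:,2]]
b=B[(abs(B[:,0])<27)&(abs(B[:,1])<45)]
for lo,hi in((51,61),(95,103),(126,140)):
  q=b[(b[:,2]>lo)&(b[:,2]<hi)]
  if len(q): print(lo,hi,len(q),np.percentile(q,[1,50,99],axis=0).round(1).tolist())
zz={"knob":89,"next_hole":30}
for q in zz:
  for o in place_of(p,q)[:2]: print(q,round(o["p"],2),np.round(o["centre"],1),np.round(world(p,*o["centre"],zz[q]),1))
K=X[(X[:,2]>98)&(X[:,2]<107)&(X[:,0]>530)&(X[:,0]<580)&(X[:,1]>-60)&(X[:,1]<-10)];print("knobtop",len(K),np.percentile(K,[1,50,99],axis=0).round(1).tolist(),cv2.minEnclosingCircle(K[:,:2].astype(np.float32)))
E
```

```text
time_s: 10.05
eef_pos: [602.1, 74.8, 124.7]
ee_rot: [-0.0, 0.675, 0.737, -0.0]
force: [-0.1, 0.4, 0.1]
grip_width: 1.0
time_s: 10.72
eef_pos: [597.3, -37.3, 226.4]
ee_rot: [0.001, 0.676, 0.737, 0.0]
force: [-0.0, -0.3, -1.4]
grip_width: 1.003
[596.74852616 -40.953555   225.75824979]
51 61 2422 [[-26.8, -44.3, 51.2], [-11.4, -1.3, 54.3], [26.8, 37.0, 56.6]]
95 103 793 [[-12.3, -17.1, 97.6], [-6.9, 0.4, 99.4], [10.9, 16.4, 101.1]]
126 140 1590 [[-9.7, -37.6, 126.2], [-1.2, -7.3, 131.9], [7.9, 21.8, 133.9]]
knob 0.74 [176.8 212.8] [554.2 -35.1  89. ]
next_hole 0.55 [ 81.3 218.4] [548.1  46.1  30. ]
knobtop 787 [[544.3, -46.7, 98.9], [557.3, -33.3, 102.3], [569.8, -21.6, 104.2]] ((556.884033203125, -34.42934799194336), 13.815655708312988)
```

View pics/w5.png

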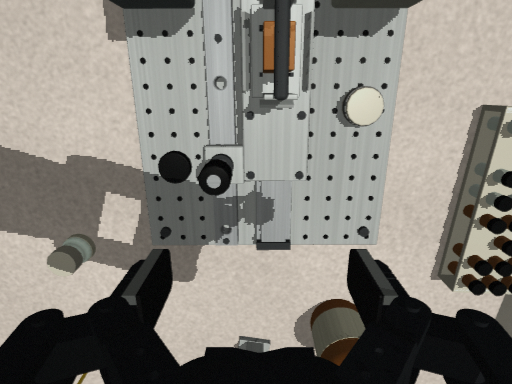

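The picture shows the carrier upright in the nest (bar at (282,50)) and the knob at (215,177). Heights agree: bar top 132, glass top 99, foot top 54, so it is seated. Now grasping the knob.

```bash
python3 -m jog '[[[-15,0.5,0],[0,0,0],0],[[-32,0.7,-5],[0,0,0],0],[[-40.4,0.7,-25],[0,0,0],0],[[-40.4,0.7,-55],[0,0,0],0],[[-40.4,0.7,-85],[0,0,0],0],[[-40.4,0.7,-110],[0,0,0],0],[[-40.4,0.7,-130],[0,0,0],0],[[-40.4,0.7,-137.8],[0,0,0],0]]' 60
python3 -m jog '[[[0,0,0],[0,0,0],0.2],[[0,0,0],[0,0,0],0.4],[[0,0,0],[0,0,0],0.6],[[0,0,0],[0,0,0],0.8],[[0,0,0],[0,0,0],1],[[0,0,0],[0,0,0],1],[[0,0,0],[0,0,0],1],[[0,0,0],[0,0,0],1]]' 60
```

```text
time_s: 11.53
eef_pos: [555.7, -33.1, 84.6]
ee_rot: [-0.002, 0.675, 0.738, -0.001]
force: [0.4, 1.0, -0.0]
grip_width: 0.999
time_s: 12.2
eef_pos: [558.0, -34.6, 88.5]
ee_rot: [0.002, 0.676, 0.737, 0.001]
force: [4.2, 1.7, 6.2]
grip_width: 0.311
```

```bash
python3 -m jog '[[[0,0,0],[0,0,0],1],[[0,0,0],[0,0,0],1],[[0,0,0],[0,0,0],1],[[0,0,0],[0,0,0],1],[[0,0,0],[0,0,0],1],[[0,0,0],[0,0,0],1],[[0,0,0],[0,0,0],1],[[0,0,0],[0,0,0],1]]'
python3 -m jog '[[[0,0,2],[0,0,0],1],[[0,0,4],[0,0,0],1],[[0,0,6],[0,0,0],1],[[0,0,8],[0,0,0],1],[[0,0,10],[0,0,0],1],[[0,0,12],[0,0,0],1],[[0,0,12],[0,0,0],1],[[0,0,12],[0,0,0],1]]'
python3 - <<'E'
from h import *
for n in ("scene",):
  p=capture(n)
  for o in cut_out(p,"knob")[:2]:
    X=cloud(p,o["region"]);print(o["p"],o["box"],np.percentile(X,[2,50,98],axis=0).round(1).tolist())
E
```

```text
time_s: 12.87
eef_pos: [558.0, -34.6, 88.5]
ee_rot: [0.002, 0.676, 0.737, 0.001]
force: [3.2, 1.4, 7.2]
grip_width: 0.309
time_s: 13.53
eef_pos: [557.8, -34.6, 98.8]
ee_rot: [0.001, 0.676, 0.737, 0.001]
force: [9.9, 0.0, -8.6]
grip_width: 0.309
0.39 [250.9, 202.0, 254.4, 210.5] [[557.2, -49.9, 96.5], [562.7, -45.6, 106.5], [568.0, -42.8, 113.3]]
```

```bash
python3 -m jog '[[[0.5,0,1],[0,0,0],1],[[1,0,2],[0,0,0],1],[[1,0,2],[0,0,0],1],[[0.6,5,2],[0,0,0],1],[[0.1,10,2],[0,0,0],1],[[-0.4,16,2],[0,0,0],1],[[-1,22,2],[0,0,0],1],[[-1.5,28,2],[0,0,0],1]]'
```

```text
time_s: 14.3
eef_pos: [555.5, -6.4, 100.3]
ee_rot: [0.0, 0.676, 0.737, 0.0]
force: [6.6, -0.5, -9.6]
grip_width: 0.309
```

```bash
python3 -m jog '[[[-0.6,7,0],[0,0,0],1],[[-1.3,15,0],[0,0,0],1],[[-2,23,0],[0,0,0],1],[[-2.7,31,0],[0,0,0],1],[[-3.4,39,0],[0,0,0],1],[[-4,46,0],[0,0,0],1],[[-4.4,50,0],[0,0,0],1],[[-4.6,51.7,0],[0,0,0],1]]'
python3 -m jog '[[[0,0,0],[0,0,0],1],[[0,0,0],[0,0,0],1],[[0,0,0],[0,0,0],1],[[0,0,0],[0,0,0],1],[[0,0,0],[0,0,0],1],[[0,0,0],[0,0,0],1],[[0,0,0],[0,0,0],1],[[0,0,0],[0,0,0],1]]'
python3 - <<'E'
from h import *
p=capture("wrist");cv2.imwrite("pics/w6.png",p["color"])
X=cloud(p,np.ones((384,512),bool))
t=np.radians(5.0);u=np.array([[np.cos(t),np.sin(t)],[-np.sin(t),np.cos(t)]])
B=np.c_[(X[:,:2]-[602-7.0,74.8+79.7])@u.T,X[:,2]]
for lo,hi in((52,57.5),(95,103),(127,140)):
  q=B[(abs(B[:,0])<34)&(abs(B[:,1])<50)&(B[:,2]>lo)&(B[:,2]<hi)]
  if len(q): print(lo,hi,len(q),np.percentile(q,[1,50,99],axis=0).round(1).tolist())
E
```

```text
time_s: 14.97
eef_pos: [550.8, 45.6, 100.2]
ee_rot: [0.0, 0.675, 0.737, 0.0]
force: [6.8, -1.5, -9.9]
grip_width: 0.307
time_s: 15.63
eef_pos: [550.8, 45.4, 100.3]
ee_rot: [0.0, 0.676, 0.737, 0.0]
force: [6.2, 1.6, -9.4]
grip_width: 0.311
52 57.5 5826 [[-30.9, -46.6, 52.3], [-14.3, -20.9, 54.5], [26.3, 16.4, 57.1]]
95 103 3804 [[-13.3, -35.3, 95.5], [-4.7, -5.2, 99.3], [5.2, 6.1, 101.2]]
127 140 5289 [[-6.8, -37.0, 127.1], [-3.0, -17.8, 131.8], [3.3, -1.8, 133.7]]
```

View pics/w6.png

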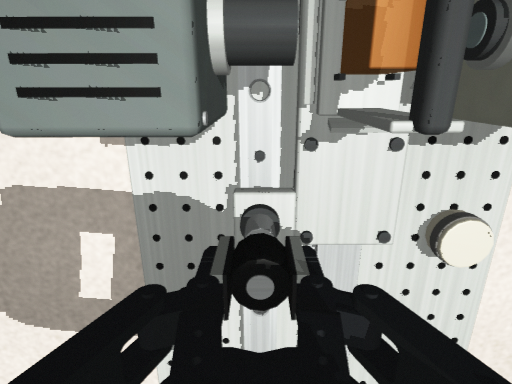

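The picture shows the knob gripped at (260,285), the carrier intact in the nest at (385,90), and the hole past the target visible at (259,90). Displacement is 80.3 mm; lowering the pin.

```bash
python3 -m jog '[[[0.3,0,-2],[0,0,0],1],[[0.6,0,-4],[0,0,0],1],[[0.6,0,-6],[0,0,0],1],[[0.6,0,-8],[0,0,0],1],[[0.6,0,-10],[0,0,0],1],[[0.6,0,-12],[0,0,0],1],[[0.6,0,-13],[0,0,0],1],[[0.6,0,-14],[0,0,0],1]]'
python3 -m jog '[[[0,0,0],[0,0,0],1],[[0,0,0],[0,0,0],1],[[0,0,0],[0,0,0],1],[[0,0,0],[0,0,0],1],[[0,0,0],[0,0,0],1],[[0,0,0],[0,0,0],1],[[0,0,0],[0,0,0],1],[[0,0,0],[0,0,0],1]]'
```

```text
time_s: 16.35
eef_pos: [551.3, 45.1, 88.4]
ee_rot: [0.0, 0.675, 0.737, -0.0]
force: [-7.0, 0.8, 17.6]
grip_width: 0.309
time_s: 17.02
eef_pos: [551.2, 45.1, 88.5]
ee_rot: [0.0, 0.675, 0.737, -0.0]
force: [-3.9, 0.5, 8.0]
grip_width: 0.308
```

Same height and force as the home grip. Verifying by depth.

Run:
```python
from h import *
p=capture("wrist");cv2.imwrite("pics/w7.png",p["color"])
X=cloud(p,np.ones((384,512),bool))
K=X[(abs(X[:,0]-550)<9)&(abs(X[:,1]-45)<9)&(X[:,2]>85)&(X[:,2]<125)];print("knobtop",len(K),np.percentile(K,[10,50,90],axis=0).round(1).tolist())
t=np.radians(5.0);u=np.array([[np.cos(t),np.sin(t)],[-np.sin(t),np.cos(t)]])
B=np.c_[(X[:,:2]-[602-7.0,74.8+79.7])@u.T,X[:,2]]
def show(n,m):
  q=B[m]; print(n,len(q),np.percentile(q,[2,50,98],axis=0).round(1).tolist() if len(q) else "")
show("near lip",(abs(B[:,0])<16)&(B[:,1]<-40)&(B[:,1]>-52)&(B[:,2]>51.5)&(B[:,2]<60))
show("left lip",(B[:,0]<-25)&(B[:,0]>-34)&(abs(B[:,1])<38)&(B[:,2]>51.5)&(B[:,2]<60))
show("bar",(abs(B[:,0])<15)&(abs(B[:,1])<45)&(B[:,2]>128)&(B[:,2]<140))
show("glass",(abs(B[:,0])<14)&(abs(B[:,1])<18)&(B[:,2]>97)&(B[:,2]<102))
```

```text
knobtop 1489 [[542.8, 38.2, 101.8], [549.9, 45.8, 102.6], [557.2, 52.5, 103.5]]
near lip 510 [[-15.7, -47.3, 51.8], [-3.8, -45.1, 55.4], [12.4, -42.5, 57.1]]
left lip 942 [[-31.0, -30.9, 51.8], [-29.1, -7.7, 55.6], [-26.4, 12.9, 57.3]]
bar 6095 [[-6.5, -36.7, 128.3], [-3.0, -19.4, 131.8], [2.8, -5.2, 133.5]]
glass 4053 [[-13.1, -17.0, 97.6], [-3.7, -6.7, 99.3], [6.2, 2.8, 100.8]]
```

View pics/w7.png

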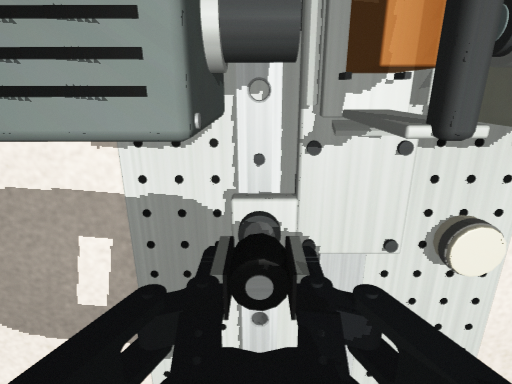

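The picture shows the knob held at (260,285) and the first hole uncovered behind it at (260,320). Knob top is at 102.6, equal to home, so I'm handing in.

```bash
python3 -c "
from rig import ctrl
print(ctrl.finish_job())"
```

```text
the job is handed in; nothing more can be done
None
```

The job is handed in at about 17 s on the robot's clock. `finish_job` gave no verdict, so the results below rest on my own checks.

**What I did:** I lifted the loaded carrier by its bar, seated it in the nest and let go. I then gripped the knob at 60 N, pulled the pin up about 12 mm, slid the carriage one hole towards the lamp and detector, and lowered the pin. The gripper still holds the knob.

**Last checks:**
- **Pin home:** The knob top is at 102.6 mm, against 102.3 mm measured at home before the slide. The tool is back at its first-grip height of 88.5 mm, pressing down with about 8 N.
- **Carriage position:** The tool moved 80 mm, and the nest lip puts the carriage at about 79.5 mm (allowed 77 to 83 mm).
- **Carrier:** It stands upright and fully down, with the bar top at 131.8 mm (expected 132) and the glass top at 99.3 mm (expected 99).
- **Grip:** The opening reads 0.308, about 26 mm on the 28 mm knob. The earlier bar grip read about 1 mm low in the same way.

**Not fully certain:**
- The bar looked about 1.8 mm off the nest's centre sideways in the last picture. That is inside the nest's 2 mm play and the 4 mm limit.
- About 4 N of sideways force was left on the grip.
- I did not nudge the carriage to test the lock.
- I did not re-measure the other objects after the moves. I never felt or saw any contact with them.

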